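Pack the star candle holder and bolt its case

ROBOT

A 6-joint arm with a two-finger parallel gripper is mounted at the origin on the work surface. World frame = base frame: x ahead of the robot, y to its left, z up, the work surface at z = 0. Lengths are in m, angles in rad, forces in N, time in s.
With the tool pointing down it reaches from about 0.35 to 0.85 m from the base axis. Payload 8.1 kg.
Tool frame: the origin (TCP) lies on the centre line of the jaws, within the pads' length; the fingertips stand 17 mm ahead of it and the grasp point (between the pads) lies 2 mm behind it; z points along the fingers, y is the line along which they close (so a half turn about z gives the same grasp; the last joint's range is limited). The gripper opens to 93 mm and grips with 3 to 60 N. Pads are 15 mm wide; open, the fingers measure 128 mm over their backs; the gripper's body (75 mm by 188 mm) begins 65 mm behind the grasp point.
Start: joints at [1.184, 0.13, 1.488, -0, 1.523, -0.085], TCP at [0.178, 0.573, 0.208] pointing down, gripper open.
Joint ranges: [-2.96, 2.96], [-0.89, 2.26], [0.02, 2.5], [-1.34, 4.48], [0, 2.73], [-2.66, 2.66]. Speed limits (rad/s): [2.39, 2.39, 2.79, 3.14, 3.14, 3.14].

INTERFACE

Orientations are given as a rotation vector (axis times angle).
In Python, from plant import telemetry, viewer, order gives the robot as it stands.
- The arm moves only by the tool send_rows, never from a script. Its argument "plan" is a list that holds one entry, the list of rows, each a list of 5 numbers: the closure, from -1 (fully open) to 1 (shut), then the shift along the world's x, y, z normalised to -1 to 1, where 1 is 0.2 m, then the turn about the world's z normalised to -1 to 1, where 1 is 60 degrees. A call has 1 to 20 rows; each row is the pose to reach, as a shift and turn from the pose commanded when the call began; what a row does not reach only later rows make up. A row lasts 1/12 s, in which the tool goes at most 41.7 mm and 7.16 degrees, less where a joint would pass 70% of its speed; a pose out of reach is approached as far as the arm can. A call with a number of a shift or a turn outside -1 to 1 is refused whole. A call with a gripper value outside its range is refused whole. The fingers move at their own pace and stop on an object; "force" is the grip in N (left out, the last holds). Time passes only in rows, so rows that repeat a pose let the fingers close. It gives the time, the measured TCP pose, the force, the opening and the grip force at its end, in the units of the state.
- telemetry.read_state(): the state, without advancing time (a new reading comes with each control period).
- viewer.read_camera(name): name is "side" or "top" or "wrist"; returns (picture, depth): 420x560x3 uint8, blue, green, red; 420x560 float32, m along the optical axis (not along the pixel's ray), 0 where there is no reading.
- viewer.calibration(name): a dict with "camera_matrix" (3x3 intrinsics, pixels), "extrinsics" (4x4, takes a point from camera to world coordinates); the wrist camera has in their place "hand_eye" (4x4, takes a point from camera to tool coordinates, whose origin is the TCP and whose axes are the flange's). Camera axes: x right, y up, looking along -z (the intrinsics and any distortion apply to the point x, -y, -z); pixel columns grow to the right and rows downward; lengths in m; the calibration is good to about 2 mm. The wrist camera is an equidistant fisheye: a pixel r from the principal point sees the ray r / f radians off the axis. A picture is of the moment at which its call begins: read the wrist's pose just before it. calibration takes no time and is no camera call.
- order.close_job(): hands the job in; it is judged then, once.
The state is a dict: "t": time; "q": joint angles; "dq": joint speeds; "joint_torque": joint torques, N m; "tool_pos": TCP position; "orientation": TCP orientation; "force": force on the tool from outside, world axes, zero at the start; "wrist_torque": the same for the moment, N m; "opening": finger opening in m; "gripper_force": force on a finger pad.
Only numpy, scipy, OpenCV 4.12 (cv2) and the standard library are available. Lean on these libraries where they do the work, as an engineer would, in place of code of your own. Each camera call takes 0.05 s, during which the arm holds its last target. There are 200 camera calls.

TASK

Pack the star-shaped candle holder: set it down gently, upright and flat, in the large bay of the open wooden case, then swing the lid down and press it until its catches snap and it is fully shut. Then push the barrel bolt fully home through the lid's keeper and turn its handle all the way down to lock it. The glazed ware is fragile, and the other things on the table and the stamp in the case stay where they are.

Things in the scene. Friction and masses are not known exactly. Their poses are not given: they have to be found in the camera images.
- star: The star-shaped candle holder, loose, about 0.2 kg: a flat eight-pointed terracotta plate, 102 mm from point to point and 10 mm thick, with an upright round collar (the candle cup) 36 mm in diameter at its centre from 10 to 45 mm height. Origin at the centre of the underside, z up. Grip it by the collar.
- disc: A candle holder with the same collar on a round plate 96 mm in diameter, loose; leave it alone. Origin at the centre of the underside.
- square: A candle holder with the same collar on an 86 mm square plate, loose; leave it alone. Origin at the centre of the underside.
- case: Open-topped plywood case fixed to the table: 200 mm along its x, 170 mm along its y, rim 70 mm high, walls and floor 6 mm. Origin at the centre of its underside, z up. The lid hinges on the +y wall. Outside the -y wall a ledge 50 mm high, reaching to y = -132 mm, carries a barrel bolt along x.
- case_bay (a point): Centre of the large bay's floor (case x = 27 mm, y = 0, height 6 mm); axes as the case's. The bay spans case x -42 to 94 mm and y -79 to 79 mm; a divider 60 mm high parts it from the narrow bay (with the stamp) at lower x. Two small sprung steel roller catches stick 6 mm out of the inside of the -y wall at case x = -20 and 75 mm, 58 mm high.
- lid_hinge (a point): Middle of the hinge line, at case y = 85 mm, height 70 mm; fixed to the case, axes as the case's.
- lid (a joint): Lid angle: 0 shut, 1.57 upright, 1.85 wide open (leaning to case +y). A 10 mm panel, 200 x 170 mm, its underside at rim height when shut. The stiff hinge (0.4 N m, 2 to 5 N at the edge) holds it where left. At about 0.06 rad (10 mm gap at the edge) it stops on two sprung catches; about 10 N down near the middle of its free edge snaps it past them and it stays shut.
- lid_edge (a point): Middle of the lid's free edge on its outer (top) face, 170 mm from the hinge line and 10 mm above the underside; moves with the lid. A steel keeper bridge for the bolt, 22 mm wide, sticks 35 mm (along case -y) beyond this edge at case x = 55 mm.
- bolt (a joint): Slide of the barrel bolt along case +x, in m: 0 drawn back, 0.040 fully home with its tip through the lid's keeper. Friction about 1.5 N; stays where it is left. A 12 mm steel rod whose axis is at case y = -107 mm, height 64 mm.
- handle (a joint): Turn of the bolt's handle about the rod: 0 upright, 1.5 fully down, lying out to case -y. An 8 mm bar with an 18 mm ball at its end, centred 45 mm from the rod's axis. Stays where left; needs under 1 N at the ball. A steel guard at case y = -124 to -130 mm, top 80 mm high, stops the handle at about 0.6 rad unless the bolt is within 7 mm of home, where a slot lets it down.
- handle_knob (a point): Centre of the ball on the end of the bolt's handle. With the handle upright it is at case y = -107 mm, height 109 mm, and case x = -50 mm plus the bolt's slide.
- stamp: Small wooden stamp, 26 mm in diameter and 45 mm tall, standing in the narrow bay of the case; leave it. Origin at the centre of the underside.
- jar: Closed amber glass jar, 56 mm in diameter, 75 mm tall; leave it.
- block: Wooden block 85 x 55 x 35 mm; leave it.
- stick: Flat wooden modelling stick 190 x 18 x 8 mm; leave it.
- glazecup: White cup, 68 mm across, 70 mm tall; leave it.
Mind the look-alikes: they are no part of the job. Leave any purple or turquoise look-alike of the star alone.

How it is judged:
On the way, in this order (a step that is already met when the one before it is completed fails the run):
1. the star holder stands flat on the floor of the case's large bay, let go (x of star in the frame of case between -0.01 and 0.064 m and y of star in the frame of case between -0.045 and 0.045 m and z of star in the frame of case below 0.01 m and angle between star's own z axis and vertical below 0.1 rad and contact force between the fingers and star below 0.1 N), for 0.2 s.
2. the lid is snapped shut (value of joint lid below 0.02 rad), for 0.2 s.
3. the bolt is pushed home (value of joint bolt above 0.031 m), for 0.1 s.
4. the bolt's handle is turned down (value of joint handle above 1.25 rad), for 0.1 s.
At the end, for the whole second after the job is handed in: The star holder lies at rest, upright (within 0.1 rad) and flat on the floor of the case's large bay; the lid is snapped shut (under 0.02 rad), the bolt is home (over 30 mm of its 40 mm) and its handle is turned down (over 1.25 rad) (x of star in the frame of case between -0.01 and 0.064 m and y of star in the frame of case between -0.045 and 0.045 m and z of star in the frame of case below 0.01 m and angle between star's own z axis and vertical below 0.1 rad and linear speed of star below 0.02 m/s and value of joint lid below 0.02 rad and value of joint bolt above 0.03 m and value of joint handle above 1.25 rad); the robot touches nothing.
It fails at once if the star holder is dropped or set down hard (over 35 N against the case) (contact force between star and case above 35 N).
It fails at once if the star holder is tipped over (angle between star's own z axis and vertical above 0.8 rad).
It fails at once if another thing is moved more than 30 mm (distance of any of disc, square, stamp, jar, block, stick, glazecup from where it was at the start of the episode above 0.03 m).
It fails at once if the star holder falls into the case (over 0.5 m/s within 80 mm of the bay's floor centre) (distance between star and case_bay below 0.08 m and linear speed of star above 0.5 m/s).
It also fails if it takes over 70 s, if anything falls off the work surface, if the arm or the gripper's body presses on something with over 40 N, if the wrist force passes 120 N, or if a joint passes its speed limit or range.

## Working session

There is one attempt and no reset: what is moved stays moved. The work goes in short steps, Python scripts to look and compute and a tool call to move; the robot and the scene stay as the last step left them, time stands still between calls to the robot, and variables do not carry over. Pictures are saved under pics/ and viewed, at most 10 in all, crops included, and the job is handed in when it is done.

Besides the shell and the picture viewer there is one more tool, called after "Emit:" as name(argument=value, ...) on one line, values as JSON. send_rows: Moves the arm, as the interface text tells. Scaled input: -1 to 1 covers 0.2 m each way for a shift and 60 degrees each way for a turn. Its arguments: {"type":"object","properties":{"plan":{"type":"array"},"force":{"type":"number"}},"required":["plan"]}

```bash
ls; mkdir -p pics
cat > h.py <<'E'
import numpy as np, cv2
from plant import telemetry, viewer, order
def cast(name,u,v,z):
    c=viewer.calibration(name);K=np.array(c["camera_matrix"]);T=np.array(c["extrinsics"])
    d=T[:3,:3]@np.array([(u-K[0,2])/K[0,0],-(v-K[1,2])/K[1,1],-1.]);o=T[:3,3]
    return o+d*(z-o[2])/d[2]
def cloud(name,depth):
    c=viewer.calibration(name);K=np.array(c["camera_matrix"]);T=np.array(c["extrinsics"])
    v,u=np.indices(depth.shape)
    p=np.stack([(u-K[0,2])/K[0,0]*depth,-(v-K[1,2])/K[1,1]*depth,-depth],-1)
    return p@T[:3,:3].T+T[:3,3]
E
python3 - <<'E'
from h import *
for n in("top","side"):
    p,d=viewer.read_camera(n);cv2.imwrite(f"pics/{n}0.png",p);np.save(f"{n}0.npy",d)
    c=viewer.calibration(n);print(n,c)
s=telemetry.read_state();print(s)
E
```

```text
pics
top {'camera_matrix': array([[416.41763458,   0.        , 279.33680029],
       [  0.        , 416.41763458, 207.65229547],
       [  0.        ,   0.        ,   1.        ]]), 'extrinsics': array([[ 0.01944824,  0.9843694 , -0.17503899,  0.39845066],
       [-0.99976403,  0.02084149,  0.00612478, -0.11089779],
       [ 0.00967712,  0.17487857,  0.98454245,  0.98839584],
       [ 0.        ,  0.        ,  0.        ,  1.        ]])}
side {'camera_matrix': array([[442.55968852,   0.        , 284.02250325],
       [  0.        , 442.55968852, 219.99002699],
       [  0.        ,   0.        ,   1.        ]]), 'extrinsics': array([[ 0.95038718,  0.18801131, -0.24782241,  0.31444515],
       [-0.31051705,  0.52593951, -0.79181235, -0.82768594],
       [-0.01853008,  0.82948139,  0.55822688,  0.6295397 ],
       [ 0.        ,  0.        ,  0.        ,  1.        ]])}
{'t': 0.1, 'q': array([ 1.18360206e+00,  1.31116851e-01,  1.48915697e+00, -6.94491631e-06,
        1.52297788e+00, -8.53896162e-02]), 'dq': array([ 2.79331344e-04, -5.69808467e-04, -1.18056339e-03,  3.60443728e-06,
       -6.54701755e-04,  5.49975413e-04]), 'joint_torque': array([ 1.16817351e-03, -5.61339498e+01, -4.93099129e+01,  7.69892475e-02,
        2.90983234e-02, -2.99946308e-06]), 'tool_pos': array([0.17812404, 0.57240427, 0.20678107]), 'orientation': array([-4.72218407e-01, -3.10551284e+00,  2.53584500e-03]), 'force': array([-0.21136885, -0.37908186, -0.38007808]), 'wrist_torque': array([ 0.00859257, -0.00295039, -0.00457732]), 'gripper_force': 0.0, 'opening': 0.09323535553067913}
```

View pics/top0.png

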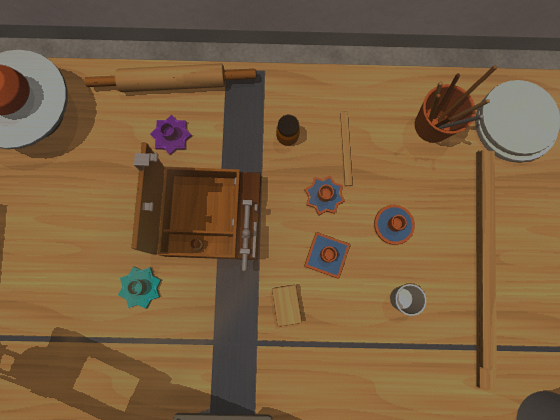

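View pics/side0.png

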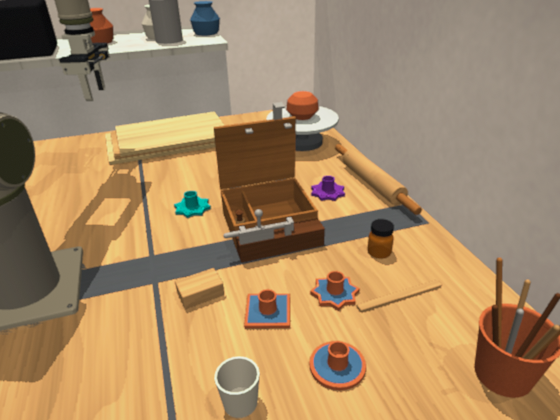

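The top view shows the star at (326,194), disc (396,224), square (328,255), case around (200,213) with its lid open to the left, and stamp at (196,244). The side view agrees, with the case axes roughly along the world's. Next I'll measure star, case and bolt from the depth.

Run:
```python
from h import *
from scipy.spatial.transform import Rotation as R
for n in("top","side"):
    d=np.load(n+"0.npy");P=cloud(n,d);ok=d>0;print(n)
    for nm,(u,v) in {"star":(326,194),"disc":(396,224),"square":(328,255)}.items():
        if n=="side": u,v={"star":(335,290),"disc":(338,365),"square":(268,310)}[nm]
        s=P[v-35:v+35,u-30:u+30].reshape(-1,3);z=s[:,2]
        c=s[(z>.038)&(z<.06)];print(nm,len(c),c.min(0).round(4),c.max(0).round(4),((c.min(0)+c.max(0))/2).round(4))
    # rim
    m=ok&(P[...,2]>.064)&(P[...,2]<.076)&(abs(P[...,0]-.45)<.2)&(P[...,1]>-.1)&(P[...,1]<.25)
    q=P[m][:,:2].astype(np.float32);print("rim",len(q),cv2.minAreaRect(q),q.min(0),q.max(0))
    m=ok&(P[...,2]>.095)&(P[...,2]<.26)&(abs(P[...,0]-.45)<.2)&(P[...,1]>-.1)&(P[...,1]<.3)
    q=P[m];k=q[:,1]<.03;print("knob",k.sum(),q[k].mean(0),q[k].max(0));l=q[~k]
    print("lid",len(l),l.min(0),l.max(0))
    l=l[l[:,2]<.3]
    A=np.c_[l[:,0],l[:,2],np.ones(len(l))];co=np.linalg.lstsq(A,l[:,1],rcond=None)[0];print("lid y=",co)
d=np.load("top0.npy");P=cloud("top",d)
np.set_printoptions(linewidth=250,precision=0,suppress=True)
print((P[160:275:4,130:270:5,2]*1000).round())
s=telemetry.read_state();print(R.from_rotvec(s["orientation"]).as_matrix().round(3))
```

```text
top
star 79 [ 0.5908 -0.2407  0.038 ] [ 0.625  -0.2079  0.0493] [ 0.6079 -0.2243  0.0436]
disc 90 [ 0.5221 -0.4077  0.038 ] [ 0.5551 -0.374   0.0482] [ 0.5386 -0.3908  0.0431]
square 79 [ 0.4464 -0.2472  0.0385] [ 0.4806 -0.2148  0.0483] [ 0.4635 -0.231   0.0434]
rim 1386 ((0.5383095741271973, 0.0415138378739357), (0.21943065524101257, 0.22658869624137878), 87.93743133544922) [ 0.4220172  -0.06688975] [0.6499678  0.15438947]
knob 58 [ 0.5001648  -0.04694149  0.11395077] [ 0.50918154 -0.03823807  0.11932661]
lid 2208 [0.45199474 0.11712781 0.09512965] [0.64968366 0.15374361 0.25925547]
lid y= [-0.02750735 -0.05392802  0.16615338]
side
star 140 [ 0.5925 -0.2404  0.0382] [ 0.626  -0.2035  0.0482] [ 0.6092 -0.222   0.0432]
disc 189 [ 0.5237 -0.4066  0.0382] [ 0.5586 -0.372   0.0484] [ 0.5411 -0.3893  0.0433]
square 148 [ 0.448  -0.2464  0.0382] [ 0.4824 -0.2111  0.0474] [ 0.4652 -0.2288  0.0428]
rim 1264 ((0.5372970104217529, 0.04521293193101883), (0.22350947558879852, 0.22649766504764557), 89.03938293457031) [ 0.42257276 -0.06619645] [0.64998883 0.15737534]
knob 58 [ 0.50106744 -0.04872
[... 3672 characters left out ...]
  48.  56.  64.  68.  68.  73.  69.  70.  70.  57.  51.  69.  49.  67.   1.  -2.]
 [  1.  -2.   1.  -3.  -1.  -1.   0.  -1.  -3.  -2.  -2.   1.  -0.  -0.  -1.  -1.   2.   2.   1.   1.  -2.  -0.  -0.  69.   4.   1.  -2.   1.]
 [ -4.   1.  -0.  -2. 988.   1.   0.   2.  -2.   1.   1.   0.   0.   2.  -1.  -0.  -1.  -2.   4.  -4.  -2.  -0.  -1.  66.   1.   1.  -0.  -1.]
 [ -2.   9.   1.  -3.   8.  -1.  -1.  -3.  -5.  -1.  -1.  -2.  -0.  -0.  -1.  -1.   1.  -0.   0.  -0.   1.   1.   1.  70.   2.   1.   1.  -1.]
 [ 10.  11.   8.  12.   8.  -3.   0.  -1.  -1.   0.  -2.  -1.  -3.  -3.   0.   4. 988.   1.   5.  -1.   3.   0.  -1.   3.   1.   2.  -2.  -0.]]
[[-1.  0. -0.]
 [ 0.  1. -0.]
 [ 0. -0. -1.]]
```

Run:
```python
from h import *
from scipy.spatial.transform import Rotation as R
np.set_printoptions(precision=4,suppress=True)
s=telemetry.read_state();print(R.from_rotvec(s["orientation"]).as_matrix())
Q=[]
for n in("top","side"):
    d=np.load(n+"0.npy");P=cloud(n,d);P=P[(d>0)];x,y,z=P.T
    box=(x>.4)&(x<.72)&(y>-.1)&(y<.22);print(n)
    def line(m,lab,along=0):
        q=P[m&box];
        if len(q)<8: print(lab,len(q));return
        v=cv2.fitLine(q[:,:2].astype(np.float32),cv2.DIST_HUBER,0,.001,.001).ravel()
        print(lab,len(q),"yaw",np.degrees(np.arctan2(v[1]*np.sign(v[0]),v[0]*np.sign(v[0]))) ,v[2:], q.min(0),q.max(0))
    line((z>.062)&(z<.078)&(y>-.035)&(y<-.01),"rim -y")
    line((z>.064)&(z<.076)&(y<-.03)&(y>-.056),"rod")
    line((z>.074)&(z<.086)&(y<-.052),"guard")
    line((z>.064)&(z<.076)&(y>0)&(y<.125)&(x>.6),"rim +x")
    line((z>.064)&(z<.076)&(y>0)&(y<.125)&(x<.5),"rim -x")
    line((z>.054)&(z<.063)&(y>0)&(y<.11)&(x<.55)&(x>.47),"divider")
    line((z>.046)&(z<.054)&(y<-.02),"ledge")
    for h in(.1,.13,.16,.19,.22): 
        q=P[box&(abs(z-h)<.012)&(y>.08)];print("lid",h,len(q),np.percentile(q[:,1],[5,50,95]),q[:,0].min(),q[:,0].max())
    q=P[box&(z>.232)&(z<.247)];print("edge",q.min(0),q.max(0))
```

```text
[[-0.9548  0.2972 -0.0006]
 [ 0.2972  0.9548 -0.0015]
 [ 0.0001 -0.0017 -1.    ]]
top
rim -y 312 yaw -0.83084846 [ 0.5574 -0.0193] [ 0.4496 -0.035   0.0621] [ 0.6495 -0.0106  0.077 ]
rod 382 yaw -1.2149097 [ 0.5    -0.0433] [ 0.422  -0.0552  0.064 ] [ 0.5772 -0.0318  0.076 ]
guard 122 yaw -0.86852396 [ 0.5099 -0.0636] [ 0.4522 -0.0671  0.0747] [ 0.5747 -0.0534  0.0852]
rim +x 171 yaw 88.86657 [0.6475 0.0623] [0.643 0.    0.064] [0.6519 0.125  0.0736]
rim -x 163 yaw 89.27554 [0.4539 0.0615] [0.4505 0.0004 0.0648] [0.458  0.1237 0.0741]
divider 123 yaw 89.00005 [0.5061 0.0523] [0.503  0.0016 0.0543] [0.5091 0.11   0.0625]
ledge 1225 yaw -5.232569 [ 0.5724 -0.043 ] [ 0.4494 -0.0703  0.0461] [ 0.6489 -0.02    0.0539]
lid 0.1 234 [0.1445 0.1464 0.1481] 0.4524531535811887 0.6520963507135642
lid 0.13 259 [0.1426 0.1444 0.1465] 0.45235327145536924 0.6517742473684902
lid 0.16 242 [0.1407 0.1426 0.1445] 0.45235683733615906 0.6387004009962969
lid 0.19 265 [0.139  0.1408 0.1426] 0.4522383155242864 0.6507962580470076
lid 0.22 440 [0.1195 0.138  0.1405] 0.45199473862380996 0.6496710572084682
edge 
[... 408 characters left out ...]
0.124  0.0735]
rim -x 85 yaw 89.11497 [0.4549 0.0599] [0.4516 0.0011 0.0645] [0.4591 0.1216 0.0732]
divider 71 yaw 89.98971 [0.5069 0.0725] [0.5041 0.0041 0.0543] [0.5109 0.1096 0.0629]
ledge 690 yaw 5.16177 [ 0.5697 -0.0541] [ 0.4503 -0.0697  0.046 ] [ 0.6512 -0.02    0.054 ]
lid 0.1 625 [0.146  0.1495 0.1529] 0.45357761009808784 0.6548725718031314
lid 0.13 647 [0.1438 0.1473 0.1506] 0.4538270503043651 0.6534326143464568
lid 0.16 681 [0.1421 0.1454 0.1491] 0.45340363056330935 0.6531314277655529
lid 0.19 716 [0.1403 0.1435 0.1467] 0.45363844692502064 0.6518999638084602
lid 0.22 754 [0.1235 0.1415 0.1448] 0.4536426516903983 0.6515637437451631
edge [0.4534 0.1348 0.232 ] [0.6521 0.1528 0.2469]
```

Emit:
send_rows(plan=[[[-1,0.2,-0.3,0.65,-0.3],[-1,0.75,-1,0.65,-1],[-1,0.75,-1,0.65,-1],[-1,0.75,-1,0.65,-1],[-1,0.75,-1,0.65,-1],[-1,0.75,-1,0.65,-1],[-1,0.75,-1,0.65,-1],[-1,0.75,-1,0.65,-1],[-1,0.75,-1,0.65,-1],[-1,0.75,-1,0.65,-1]]])

```text
t: 0.93
tool_pos: [0.3289, 0.3722, 0.3378]
orientation: [1.967, 2.449, 0.0]
force: [-0.9, 0.4, -0.3]
opening: 0.0931
gripper_force: 0.0
```

Emit:
send_rows(plan=[[[-1,0.5,-1,0,-0.212],[-1,0.5,-1,0,-0.212],[-1,0.5,-1,0,-0.212],[-1,0.5,-1,0,-0.212],[-1,0.5,-1,0,-0.212],[-1,0.5,-1,0,-0.212]]])

```text
t: 1.43
tool_pos: [0.4294, 0.1692, 0.3371]
orientation: [2.22, 2.221, -0.003]
force: [-0.8, 0.4, -0.5]
opening: 0.0928
gripper_force: 0.0
```

Emit:
send_rows(plan=[[[-1,0.5,-1,0,0],[-1,0.5,-1,0,0],[-1,0.5,-1,0,0],[-1,0.5,-1,0,0],[-1,0.5,-1,0,0],[-1,0.5,-1,0,0]]])

```text
t: 1.93
tool_pos: [0.5292, -0.0311, 0.3363]
orientation: [-2.222, -2.221, 0.003]
force: [0.2, -0.3, -0.2]
opening: 0.0926
gripper_force: 0.0
```

Emit:
send_rows(plan=[[[-0.3,0.4,-0.98,-0.7,0],[-0.3,0.4,-0.98,-0.7,0],[-0.3,0.4,-0.98,-0.7,0],[-0.3,0.4,-0.98,-0.7,0],[-0.3,0.4,-0.98,-0.7,0],[-0.3,0.4,-0.98,-0.7,0],[-0.3,0.4,-0.98,-0.7,0],[-0.3,0.4,-0.98,-0.7,0]]])

```text
t: 2.6
tool_pos: [0.6068, -0.2233, 0.1933]
orientation: [-2.217, -2.216, 0.004]
force: [-0.3, 0.0, 0.2]
opening: 0.0607
gripper_force: 0.0
```

Emit:
send_rows(plan=[[[-0.3,0.008,0,-0.2,0],[-0.3,0.008,0,-0.4,0],[-0.3,0.008,0,-0.6,0],[-0.3,0.008,0,-0.72,0],[-0.3,0.008,0,-0.78,0],[-0.3,0.008,0,-0.81,0],[-0.3,0.008,0,-0.81,0],[0.3,0.008,0,-0.81,0],[1,0.008,0,-0.81,0],[1,0.008,0,-0.81,0],[1,0.008,0,-0.81,0],[1,0.008,0,-0.81,0],[1,0.008,0,-0.81,0],[1,0.008,0,-0.81,0]]], force=20)

```text
t: 3.77
tool_pos: [0.6099, -0.2232, 0.0359]
orientation: [2.222, 2.221, 0.0]
force: [-0.4, -0.0, 0.1]
opening: 0.0184
gripper_force: 0.0
```

Run:
```python
from h import *
s=telemetry.read_state();print(s["tool_pos"],s["opening"],s["gripper_force"],s["force"])
p,d=viewer.read_camera("side");a=cv2.resize(p[200:410,200:480],None,fx=1.4,fy=1.4)
w,_=viewer.read_camera("wrist");w=cv2.resize(w,(392,294))
cv2.imwrite("pics/g1.png",np.hstack([a,w]))
```

```text
[ 0.60994656 -0.22317978  0.03587659] 0.018384405030726803 0.0 [-0.42699702 -0.0320982   0.14212386]
```

View pics/g1.png

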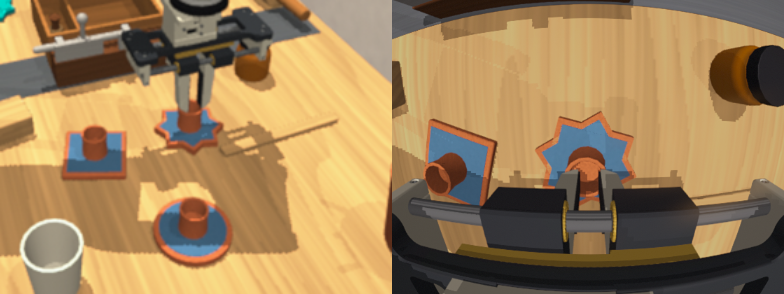

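The wrist view (right half) shows the fingers closing at (586,190) just short of the collar at (585,165), and the side view shows the tips at about the collar's top edge. Both mean the collar was missed, so I'll check the geometry using depth.

Run:
```python
from h import *
np.set_printoptions(precision=4,suppress=True)
from scipy.spatial.transform import Rotation as R
s=telemetry.read_state();print(s["tool_pos"],s["opening"],s["gripper_force"],s["q"])
p,d=viewer.read_camera("side");P=cloud("side",d)
c=viewer.calibration("side");K=c["camera_matrix"];T=np.linalg.inv(c["extrinsics"])
def pr(w):
    q=T[:3,:3]@np.array(w)+T[:3,3];return K[0,0]*q[0]/-q[2]+K[0,2],-K[1,1]*q[1]/-q[2]+K[1,2]
print("tip expect",pr([.61,-.223,.019]),"collar top",pr([.6085,-.223,.045]))
for v in range(240,305,4):
    print(v,[tuple((P[v,u]*1000).round().astype(int)) for u in range(322,352,5)])
h=np.array(viewer.calibration("wrist")["hand_eye"]);print(h)
```

```text
[ 0.6099 -0.2232  0.0357] 0.010219727183313064 0.0 [-0.4297  0.3962  1.4986 -0.      1.2469 -0.4294]
tip expect (np.float64(335.78943354714625), np.float64(285.8317481712485)) collar top (np.float64(335.7056745623212), np.float64(276.21923427178837))
240 [(np.int64(578), np.int64(-219), np.int64(139)), (np.int64(578), np.int64(-241), np.int64(154)), (np.int64(586), np.int64(-246), np.int64(156)), (np.int64(594), np.int64(-249), np.int64(156)), (np.int64(603), np.int64(-251), np.int64(155)), (np.int64(620), np.int64(-238), np.int64(142))]
244 [(np.int64(579), np.int64(-218), np.int64(129)), (np.int64(577), np.int64(-245), np.int64(149)), (np.int64(581), np.int64(-257), np.int64(156)), (np.int64(590), np.int64(-258), np.int64(154)), (np.int64(600), np.int64(-258), np.int64(152)), (np.int64(612), np.int64(-254), np.int64(146))]
248 [(np.int64(565), np.int64(-250), np.int64(146)), (np.int64(574), np.int64(-252), np.int64(146)), (np.int64(581), np.int64(-257), np.int64(147)), (np.int64(591), np.int64(-257), np.int64(144)), (np.int64(600), np.int64(-258), np.int64(143)), (np.int64(624), np
[... 3477 characters left out ...]
p.int64(573), np.int64(-242), np.int64(9)), (np.int64(581), np.int64(-248), np.int64(12)), (np.int64(591), np.int64(-249), np.int64(10)), (np.int64(598), np.int64(-256), np.int64(14)), (np.int64(609), np.int64(-257), np.int64(11)), (np.int64(619), np.int64(-258), np.int64(9))]
304 [(np.int64(570), np.int64(-249), np.int64(5)), (np.int64(581), np.int64(-249), np.int64(2)), (np.int64(587), np.int64(-258), np.int64(8)), (np.int64(596), np.int64(-263), np.int64(10)), (np.int64(605), np.int64(-265), np.int64(9)), (np.int64(617), np.int64(-264), np.int64(4))]
[[ 0.0001  0.9649  0.2628  0.0744]
 [ 1.      0.0007 -0.0027  0.0001]
 [-0.0028  0.2628 -0.9648 -0.1765]
 [ 0.      0.      0.      1.    ]]
```

Run:
```python
from h import *
from scipy.spatial.transform import Rotation as R
np.set_printoptions(precision=4,suppress=True)
s=telemetry.read_state();Rt=R.from_rotvec(s["orientation"]).as_matrix()
p,d=viewer.read_camera("wrist");c=viewer.calibration("wrist");K=c["camera_matrix"];H=np.array(c["hand_eye"]);print(s["tool_pos"],s["opening"],s["gripper_force"])
v,u=np.indices(d.shape);x=(u-K[0,2])/K[0,0];y=(v-K[1,2])/K[1,1];r=np.hypot(x,y)+1e-9
t=np.tan(r)/r*d
C=np.stack([x*t,-y*t,-d],-1)
W=(C@H[:3,:3].T+H[:3,3])@Rt.T+s["tool_pos"]
for (uu,vv) in [(200,100),(300,100),(250,150),(370,60),(150,200),(275,190),(280,215),(280,235),(65,245),(55,220),(277,285)]: print((uu,vv),d[vv,uu],(W[vv,uu]*1000).round())
# fingers in tool frame
Tt=C@H[:3,:3].T+H[:3,3]
m=(d>0)&(abs(Tt[...,1])<.04)&(abs(Tt[...,0])<.012)&(Tt[...,2]>-.06)&(Tt[...,2]<.06)
print("near axis z hist",np.histogram(Tt[m][:,2],bins=12))
p2,d2=viewer.read_camera("side");P=cloud("side",d2);q=P[225:300,300:370].reshape(-1,3)
m=(abs(q[:,0]-.61)<.03)&(abs(q[:,1]+.225)<.012)
print("side z hist",np.histogram(q[m][:,2],bins=np.arange(0,.16,.01)))
```

```text
[ 0.6099 -0.2231  0.0357] 0.006279562722743619 0.0
(200, 100) 0.20052724 [ 557. -132.   -0.]
(300, 100) 0.20146784 [ 622. -134.   -1.]
(250, 150) 0.20943801 [ 590. -166.   -0.]
(370, 60) 0.19297148 [ 669. -105.    0.]
(150, 200) 0.21930838 [ 517. -200.   -1.]
(275, 190) 0.20435815 [ 606. -191.   12.]
(280, 215) 0.1981566 [ 610. -204.   22.]
(280, 235) 0.20163646 [ 609. -217.   22.]
(65, 245) 0.20251903 [ 451. -227.   23.]
(55, 220) 0.21191558 [ 433. -212.    9.]
(277, 285) 0.22348477 [ 607. -259.   10.]
near axis z hist (array([ 205,  255,  483,  471,  322,  213,  195,   90,   99,  641, 2049,
         19]), array([-0.06  , -0.0519, -0.0439, -0.0358, -0.0278, -0.0197, -0.0117,
       -0.0036,  0.0044,  0.0125,  0.0205,  0.0286,  0.0366]))
side z hist (array([  8, 145,  50,  44,  60,  54,  71,  74,  77,  85,  78,  30,   3,
        18,  20]), array([0.  , 0.01, 0.02, 0.03, 0.04, 0.05, 0.06, 0.07, 0.08, 0.09, 0.1 ,
       0.11, 0.12, 0.13, 0.14, 0.15]))
```

Run:
```python
from h import *
p,d=viewer.read_camera("wrist");q,_=viewer.read_camera("side")
a=cv2.resize(p[150:350,190:370],None,fx=2.5,fy=2.5,interpolation=2);b=cv2.resize(q[220:320,280:340+35-5],None,fx=3.8,fy=5)
cv2.imwrite("pics/g2.png",np.hstack([a,b[:500]])[:, :795])
print(d[200:300:8,250:315:6].round(3))
```

```text
[[0.206 0.208 0.208 0.208 0.207 0.208 0.207 0.207 0.207 0.207 0.208]
 [0.208 0.21  0.209 0.208 0.208 0.208 0.208 0.208 0.21  0.209 0.208]
 [0.211 0.21  0.205 0.2   0.197 0.197 0.199 0.204 0.21  0.211 0.209]
 [0.212 0.201 0.189 0.18  0.179 0.177 0.183 0.189 0.201 0.212 0.213]
 [0.212 0.179 0.176 0.201 0.201 0.202 0.178 0.177 0.181 0.209 0.213]
 [0.178 0.178 0.203 0.203 0.202 0.203 0.203 0.203 0.178 0.179 0.214]
 [0.179 0.168 0.17  0.169 0.168 0.173 0.169 0.169 0.168 0.169 0.216]
 [0.181 0.158 0.157 0.157 0.158 0.161 0.157 0.157 0.158 0.158 0.157]
 [0.149 0.148 0.15  0.149 0.149 0.154 0.154 0.15  0.15  0.149 0.15 ]
 [0.082 0.082 0.082 0.083 0.141 0.144 0.145 0.082 0.082 0.082 0.083]
 [0.078 0.079 0.078 0.    0.135 0.141 0.138 0.078 0.078 0.077 0.078]
 [0.073 0.074 0.074 0.075 0.077 0.141 0.131 0.073 0.074 0.074 0.075]
 [0.07  0.07  0.071 0.071 0.074 0.141 0.124 0.071 0.072 0.072 0.07 ]]
```

View pics/g2.png

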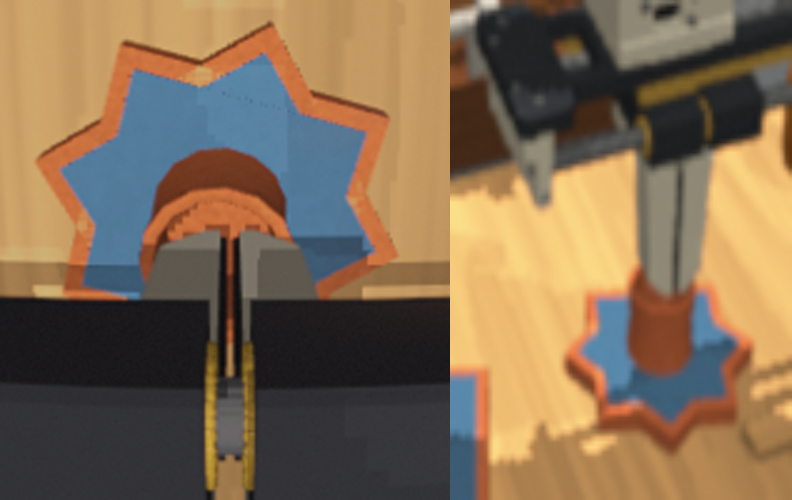

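Both halves show the closed fingertips ending just above the collar's rim, so the tips sit about 35 mm higher than the stated geometry. I'll open again and measure the tip height in the tool frame.

Emit:
send_rows(plan=[[[-0.3,0,0,0,0],[-0.3,0,0,0,0],[-0.3,0,0,0,0],[-0.3,0,0,0,0],[-0.3,0,0,0,0],[-0.3,0,0,0,0],[-0.3,0,0,0,0],[-0.3,0,0,0,0],[-0.3,0,0,0,0],[-0.3,0,0,0,0]]])

```text
t: 4.95
tool_pos: [0.61, -0.2231, 0.0357]
orientation: [2.222, 2.221, 0.0]
force: [-0.5, -0.4, 1.3]
opening: 0.059
gripper_force: 0.0
```

```bash
cat >> h.py <<'E'
from scipy.spatial.transform import Rotation as R
def wrist():
    s=telemetry.read_state();p,d=viewer.read_camera("wrist");c=viewer.calibration("wrist");K=c["camera_matrix"];H=np.array(c["hand_eye"])
    v,u=np.indices(d.shape);x=(u-K[0,2])/K[0,0];y=(v-K[1,2])/K[1,1];r=np.hypot(x,y)+1e-9
    t=np.tan(r)/r*d;T=np.stack([x*t,-y*t,-d],-1)@H[:3,:3].T+H[:3,3]
    return s,p,d,T,T@R.from_rotvec(s["orientation"]).as_matrix().T+s["tool_pos"]
E
python3 - <<'E'
from h import *
np.set_printoptions(precision=4,suppress=True,linewidth=200)
s,p,d,T,W=wrist();print(s["tool_pos"],s["opening"])
m=(d>0)&(abs(T[...,0])<.02)&(T[...,2]>-.07)&(T[...,2]<.026)&(abs(T[...,1])>.022)
t=T[m]
for y0 in np.arange(-.06,.06,.008):
    q=t[(t[:,1]>=y0)&(t[:,1]<y0+.008)]
    if len(q): print(round(y0,3),len(q),q.min(0),q.max(0))
p2,d2=viewer.read_camera("side");P=cloud("side",d2);q=P[200:310,290:390].reshape(-1,3);q=q[(d2[200:310,290:390]>0).ravel()]
for a,b in((.55,.588),(.63,.67)):
    k=q[(q[:,0]>a)&(q[:,0]<b)&(abs(q[:,1]+.223)<.013)];print(np.histogram(k[:,2],bins=np.arange(0,.13,.01))[0])
cv2.imwrite("pics/g3.png",np.hstack([cv2.resize(p2[200:320,280:400],(400,400)),cv2.resize(p[150:310,190:370],(395,400))]))
E
```

```text
[ 0.61   -0.2231  0.0357] 0.05900496385248772
-0.052 74 [ 0.0093 -0.0505 -0.064 ] [ 0.019  -0.0442  0.026 ]
-0.044 1020 [-0.0041 -0.044  -0.07  ] [ 0.0196 -0.036   0.026 ]
-0.036 1956 [-0.02  -0.036 -0.07 ] [ 0.02  -0.028  0.026]
-0.028 398 [-0.0196 -0.028   0.0236] [ 0.02  -0.022  0.026]
0.02 444 [-0.0199  0.022   0.0232] [0.0199 0.028  0.026 ]
0.028 1779 [-0.0195  0.028  -0.07  ] [0.0198 0.036  0.026 ]
0.036 925 [-0.016   0.036  -0.0699] [0.0195 0.044  0.026 ]
0.044 105 [ 0.0099  0.044  -0.0653] [ 0.0114  0.0466 -0.0227]
[97 74  0  0  2 29 39 43 41 46 44 10]
[52 74  0  0  9 40 41 39 48 47 53 40]
```

View pics/g3.png

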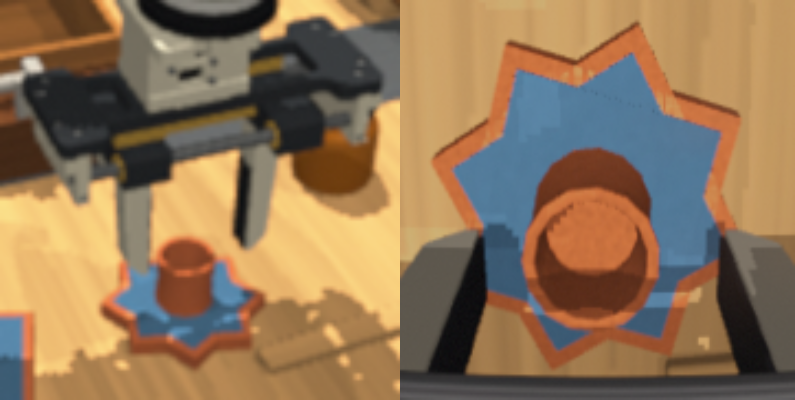

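Side view (left): the open fingers straddle the collar in x, but the tips end at z ≈ 49 mm, above it. The wrist view shows the collar well centred between the pads. The true tips are therefore about 13 mm *above* the reported TCP, so I'll go down another 30 mm, checking the height.

Emit:
send_rows(plan=[[[-0.3,0,0,-0.05,0],[-0.3,0,0,-0.1,0],[-0.3,0,0,-0.13,0],[-0.3,0,0,-0.15,0],[-0.3,0,0,-0.15,0],[-0.3,0,0,-0.15,0],[1,0,0,-0.15,0],[1,0,0,-0.15,0],[1,0,0,-0.15,0],[1,0,0,-0.15,0],[1,0,0,-0.15,0],[1,0,0,-0.15,0],[1,0,0,-0.15,0]]], force=20)

```text
t: 6.13
tool_pos: [0.6098, -0.2233, 0.0062]
orientation: [2.222, 2.221, -0.0]
force: [-4.4, 0.2, 5.3]
opening: 0.0354
gripper_force: 20.0
```

Emit:
send_rows(plan=[[[1,0,0,0.03,0],[1,0,0,0.1,0],[1,0,0,0.25,0],[1,0,0,0.4,0],[1,0,0,0.55,0],[1,0,0,0.7,0],[1,0,0,0.8,0],[1,0,0,0.85,0],[1,0,0,0.85,0]]])

```text
t: 6.88
tool_pos: [0.6118, -0.2239, 0.1801]
orientation: [2.217, 2.217, 0.004]
force: [0.5, -0.6, -1.0]
opening: 0.0354
gripper_force: 20.0
```

Emit:
send_rows(plan=[[[1,-0.01,0.08,0,0],[1,-0.03,0.2,0,0],[1,-0.05,0.34,0,0],[1,-0.07,0.48,0,0],[1,-0.09,0.62,0,0],[1,-0.11,0.76,0,0],[1,-0.13,0.88,0,0],[1,-0.155,0.96,0,0],[1,-0.155,1,0,0],[1,-0.155,1,0,0]]])

```text
t: 7.72
tool_pos: [0.5777, -0.0209, 0.1738]
orientation: [-2.217, -2.222, 0.002]
force: [0.1, -0.1, -2.4]
opening: 0.0354
gripper_force: 20.0
```

Emit:
send_rows(plan=[[[1,0,0.08,0,0],[1,0,0.2,0,0],[1,0,0.3,0,0],[1,0,0.38,0,0],[1,0,0.42,0,0],[1,0,0.42,0,0],[1,0,0.42,0,0],[1,0,0.42,0,0]]])

```text
t: 8.38
tool_pos: [0.5789, 0.0596, 0.1754]
orientation: [2.223, 2.22, -0.001]
force: [-0.2, 0.2, -2.2]
opening: 0.0352
gripper_force: 20.0
```

Run:
```python
from h import *
s=telemetry.read_state();print(s["tool_pos"],s["opening"],s["gripper_force"],s["force"])
p,d=viewer.read_camera("side");q,_=viewer.read_camera("top")
cv2.imwrite("pics/g4.png",np.hstack([cv2.resize(p[80:280,180:380],(400,400)),cv2.resize(q[120:280,120:280],(400,400))]))
```

```text
[0.57894578 0.0596389  0.17536935] 0.03520142014602112 19.999002814292908 [-0.19877195  0.16957058 -2.1884544 ]
```

View pics/g4.png

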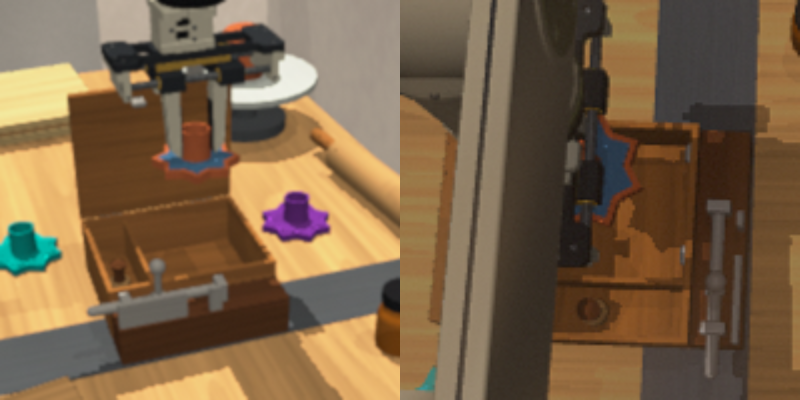

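The star hangs level and centred over the large bay, at (195,155) in the side crop, and the lid and bolt handle are clear. I'll lower it slowly.

Emit:
send_rows(plan=[[[1,0,0,-0.05,0],[1,0,0,-0.15,0],[1,0,0,-0.25,0],[1,0,0,-0.35,0],[1,0,0,-0.45,0],[1,0,0,-0.54,0],[1,0,0,-0.62,0],[1,0,0,-0.68,0],[1,0,0,-0.73,0],[1,0,0,-0.76,0],[1,0,0,-0.78,0],[1,0,0,-0.79,0],[1,0,0,-0.79,0],[1,0,0,-0.79,0]]])

```text
t: 9.65
tool_pos: [0.5796, 0.0609, 0.0185]
orientation: [2.221, 2.221, 0.001]
force: [0.7, 0.5, -2.4]
opening: 0.0352
gripper_force: 20.0
```

Emit:
send_rows(plan=[[[1,0,0,-0.005,0],[1,0,0,-0.01,0],[1,0,0,-0.015,0],[1,0,0,-0.015,0],[1,0,0,-0.015,0]]])

```text
t: 10.07
tool_pos: [0.5789, 0.0609, 0.0147]
orientation: [-2.222, -2.221, 0.0]
force: [-0.4, 0.1, -2.4]
opening: 0.0352
gripper_force: 20.0
```

Emit:
send_rows(plan=[[[1,0,0,-0.003,0],[1,0,0,-0.006,0],[1,0,0,-0.009,0],[1,0,0,-0.012,0],[1,0,0,-0.012,0],[1,0,0,-0.012,0]]])

```text
t: 10.57
tool_pos: [0.5789, 0.0609, 0.0123]
orientation: [-2.222, -2.221, 0.0]
force: [-0.2, 0.4, -1.7]
opening: 0.0348
gripper_force: 20.0
```

Emit:
send_rows(plan=[[[1,0,0,-0.003,0],[1,0,0,-0.003,0],[1,0,0,-0.003,0]]])

```text
t: 10.82
tool_pos: [0.579, 0.0609, 0.0121]
orientation: [-2.222, -2.221, 0.0]
force: [-2.8, 0.4, 4.1]
opening: 0.0354
gripper_force: 20.0
```

Emit:
send_rows(plan=[[[0.1,0,0,0,0],[0,0,0,0,0],[-0.1,0,0,0,0],[-0.3,0,0,0,0],[-0.3,0,0,0,0],[-0.3,0,0,0,0],[-0.3,0,0,0,0],[-0.3,0,0,0,0]]])

```text
t: 11.48
tool_pos: [0.5789, 0.0609, 0.0117]
orientation: [-2.222, -2.221, 0.0]
force: [1.2, -0.4, 0.1]
opening: 0.0605
gripper_force: 0.0
```

Emit:
send_rows(plan=[[[-0.3,0,0,0.02,0],[-0.3,0,0,0.08,0],[-0.3,0,0,0.2,0],[-0.3,0,0,0.35,0],[-0.3,0,0,0.52,0],[-0.3,0,0,0.7,0],[-0.3,0,0,0.88,0],[1,0,0,1,0],[1,0,0,1,0]]], force=20)

```text
t: 12.23
tool_pos: [0.5825, 0.061, 0.2208]
orientation: [2.216, 2.215, 0.014]
force: [1.3, -0.1, 1.4]
opening: 0.0518
gripper_force: 0.0
```

Emit:
send_rows(plan=[[[1,0,0,0.2,0],[1,0,0,0.4,0],[1,-0.05,0.1,0.5,0],[1,-0.1,0.3,0.5,0],[1,-0.14,0.5,0.5,0],[1,-0.14,0.65,0.5,0],[1,-0.14,0.69,0.5,0],[1,-0.14,0.69,0.5,0],[1,-0.14,0.69,0.5,0]]])

```text
t: 12.98
tool_pos: [0.5508, 0.1986, 0.3117]
orientation: [2.22, 2.222, -0.001]
force: [0.1, 0.6, -1.0]
opening: 0.0004
gripper_force: 0.0
```

Run:
```python
from h import *
s=telemetry.read_state();print(s["tool_pos"],s["opening"])
for th in (1.51,1.4,1.25,1.1,.95,.8,.65,.5,.35,.2,.1,.06,0):
    r=.137+.018*(1.51-th)/1.51
    print(th,"TCP y %.4f z %.4f"%(.1485-r*np.cos(th)+.01*np.sin(th)+.0075,.07+r*np.sin(th)+.01*np.cos(th)-.0135))
d=viewer.read_camera("side")[1];P=cloud("side",d).reshape(-1,3);P=P[(d>0).ravel()]
m=(abs(P[:,0]-.5515)<.03)&(abs(P[:,1]-s["tool_pos"][1])<.02)&(P[:,2]>.25);k=P[m];print("finger",k.min(0) if len(k) else None,len(k))
m=(abs(P[:,0]-.5785)<.06)&(abs(P[:,1]-.063)<.07)&(P[:,2]>.04)&(P[:,2]<.06);print("collar",P[m].min(0),P[m].max(0))
```

```text
[0.55077807 0.19861247 0.31165798] 0.0003677512977121647
1.51 TCP y 0.1577 z 0.1939
1.4 TCP y 0.1423 z 0.1945
1.25 TCP y 0.1213 z 0.1926
1.1 TCP y 0.1006 z 0.1875
0.95 TCP y 0.0806 z 0.1792
0.8 TCP y 0.0618 z 0.1678
0.65 TCP y 0.0448 z 0.1536
0.5 TCP y 0.0300 z 0.1367
0.35 TCP y 0.0177 z 0.1176
0.2 TCP y 0.0084 z 0.0966
0.1 TCP y 0.0040 z 0.0818
0.06 TCP y 0.0026 z 0.0757
0 TCP y 0.0010 z 0.0665
finger [0.52176858 0.17861318 0.32505228] 953
collar [0.56387391 0.04349948 0.04022896] [0.59745374 0.07906658 0.05449188]
```

Emit:
send_rows(plan=[[[1,0,0,-0.2,0],[1,0,0,-0.4,0],[1,0,0,-0.55,0],[1,0,0,-0.59,0],[1,0,-0.1,-0.59,0],[1,0,-0.17,-0.59,0],[1,0,-0.2,-0.59,0],[1,0,-0.24,-0.585,0],[1,0,-0.28,-0.585,0],[1,0,-0.28,-0.585,0]]])

```text
t: 13.87
tool_pos: [0.5517, 0.1415, 0.196]
orientation: [2.222, 2.219, 0.002]
force: [-0.1, -0.0, -1.1]
opening: 0.0005
gripper_force: 0.0
```

Emit:
send_rows(plan=[[[1,0,-0.05,-0.003,0],[1,0,-0.1,-0.015,0],[1,0,-0.15,-0.025,0],[1,0,-0.2,-0.04,0],[1,0,-0.25,-0.06,0],[1,0,-0.3,-0.083,0],[1,0,-0.35,-0.11,0],[1,0,-0.4,-0.14,0],[1,0,-0.4,-0.14,0]]])

```text
t: 14.62
tool_pos: [0.5501, 0.0605, 0.1649]
orientation: [-2.223, -2.219, 0.004]
force: [-0.8, 0.0, 0.8]
opening: 0.0004
gripper_force: 0.0
```

Run:
```python
from h import *
np.set_printoptions(precision=4,suppress=True)
for n in("side","top"):
    d=viewer.read_camera(n)[1];P=cloud(n,d).reshape(-1,3);P=P[(d>0).ravel()]
    m=(P[:,0]>.455)&(P[:,0]<.50)&(P[:,1]>-.01)&(P[:,1]<.18)&(P[:,2]>.09)&(P[:,2]<.25);k=P[m]
    for a in np.arange(0,.18,.02):
        q=k[(k[:,1]>=a)&(k[:,1]<a+.02)]; 
        if len(q): print(n,round(a,2),len(q),np.median(q,0))
```

```text
side 0.02 129 [0.4775 0.0314 0.1875]
side 0.04 63 [0.4784 0.0495 0.1653]
side 0.06 53 [0.4775 0.0698 0.1468]
side 0.08 54 [0.4754 0.0903 0.1281]
side 0.1 51 [0.479  0.1097 0.1102]
side 0.12 26 [0.4765 0.1267 0.0947]
top 0.02 175 [0.4765 0.0316 0.1888]
top 0.04 87 [0.4641 0.046  0.1783]
top 0.06 50 [0.4624 0.0701 0.1569]
```

Emit:
send_rows(plan=[[[1,0,-0.04,-0.028,0],[1,0,-0.08,-0.057,0],[1,0,-0.12,-0.1,0],[1,0,-0.15,-0.14,0],[1,0,-0.185,-0.19,0],[1,0,-0.214,-0.237,0],[1,0,-0.24,-0.29,0],[1,0,-0.26,-0.342,0],[1,0,-0.28,-0.39,0],[1,0,-0.28,-0.39,0]]])

```text
t: 15.55
tool_pos: [0.5491, 0.0062, 0.0856]
orientation: [-2.22, -2.219, 0.005]
force: [-0.8, -0.9, -0.6]
opening: 0.0004
gripper_force: 0.0
```

Emit:
send_rows(plan=[[[1,0,-0.01,-0.015,0],[1,0,-0.02,-0.03,0],[1,0,-0.02,-0.045,0],[1,0,-0.02,-0.055,0],[1,0,-0.02,-0.055,0]]])

```text
t: 15.97
tool_pos: [0.5515, 0.0025, 0.0787]
orientation: [2.221, 2.22, 0.0]
force: [-1.7, -2.0, 3.7]
opening: 0.0005
gripper_force: 1.8
```

Emit:
send_rows(plan=[[[1,0,-0.01,-0.008,0],[1,0,-0.02,-0.016,0],[1,0,-0.02,-0.024,0],[1,0,-0.02,-0.03,0],[1,0,-0.02,-0.036,0],[1,0,-0.02,-0.036,0]]])

```text
t: 16.47
tool_pos: [0.5508, -0.0011, 0.0703]
orientation: [2.221, 2.221, -0.001]
force: [-1.0, -0.9, -0.0]
opening: 0.0007
gripper_force: 0.0
```

Emit:
send_rows(plan=[[[1,0,0,-0.006,0],[1,0,0,-0.012,0],[1,0,0,-0.018,0],[1,0,0,-0.022,0],[1,0,0,-0.022,0]]])

```text
t: 16.88
tool_pos: [0.5511, -0.0013, 0.0689]
orientation: [2.221, 2.221, -0.0]
force: [-14.3, 0.4, 25.5]
opening: 0.0005
gripper_force: 12.5
```

Run:
```python
from h import *
np.set_printoptions(precision=4,suppress=True)
print(telemetry.read_state()["tool_pos"],telemetry.read_state()["force"])
for n in("side","top"):
    d=viewer.read_camera(n)[1];P=cloud(n,d).reshape(-1,3);P=P[(d>0).ravel()]
    for lab,a,b in(("edge",-.018,.0),("mid",.02,.1),("hinge",.12,.145),("keeper",-.055,-.025)):
        m=(P[:,0]>(.595 if lab=="keeper" else .455))&(P[:,0]<.64)&(P[:,1]>a)&(P[:,1]<b)&(P[:,2]>.055)&(P[:,2]<.1);print(n,lab,m.sum(),np.median(P[m][:,2]),np.percentile(P[m][:,2],[10,90]))
```

```text
[ 0.5511 -0.0013  0.0689] [-14.2874   0.3647  25.4532]
side edge 597 0.07952486901830746 [0.0642 0.0864]
side mid 1028 0.08042962269147785 [0.0791 0.0818]
side hinge 145 0.08090587357557422 [0.0795 0.0823]
side keeper 77 0.07885515009907151 [0.0774 0.0802]
  return _methods._mean(a, axis=axis, dtype=dtype,
  ret = ret.dtype.type(ret / rcount)
Traceback (most recent call last):
IndexError: index -1 is out of bounds for axis 0 with size 0
```

The lid reads flat at 80 mm from hinge to free edge, pressed with 25 N, so it is shut. Next I go left of the handle knob to push the bolt.

Emit:
send_rows(plan=[[[1,0,0,0.1,0],[1,0,0,0.25,0],[1,0,0,0.35,0],[1,-0.1,-0.05,0.35,0],[1,-0.25,-0.12,0.35,0],[1,-0.4,-0.19,0.35,0],[1,-0.52,-0.215,0.35,0],[1,-0.52,-0.215,0.35,0],[1,-0.52,-0.215,0.25,0],[1,-0.52,-0.215,0.12,0],[1,-0.52,-0.215,0.05,0],[1,-0.52,-0.215,0.05,0],[1,-0.52,-0.215,0.05,0]]])

```text
t: 18.07
tool_pos: [0.4464, -0.0439, 0.0756]
orientation: [-2.221, -2.22, 0.002]
force: [0.1, 0.9, 0.5]
opening: 0.0007
gripper_force: 0.0
```

Run:
```python
from h import *
s=telemetry.read_state();print(s["tool_pos"],s["force"])
p,d=viewer.read_camera("side");q,_=viewer.read_camera("top")
cv2.imwrite("pics/g5.png",np.hstack([cv2.resize(p[140:280,190:330],(400,400)),cv2.resize(q[150:290,150:290],(400,400))]))
P=cloud("side",d).reshape(-1,3);P=P[(d>0).ravel()]
m=(P[:,0]>.42)&(P[:,0]<.488)&(abs(P[:,1]+.045)<.02)&(P[:,2]>.083)&(P[:,2]<.11);print("finger",P[m].min(0),P[m].max(0))
m=(P[:,0]>.488)&(P[:,0]<.52)&(abs(P[:,1]+.045)<.015)&(P[:,2]>.098)&(P[:,2]<.125);print("knob",P[m].min(0),P[m].max(0))
m=(P[:,0]>.455)&(P[:,0]<.65)&(P[:,1]>-.015)&(P[:,1]<.0)&(P[:,2]>.055)&(P[:,2]<.1);print(np.median(P[m][:,2]))
```

```text
[ 0.4463965  -0.04393027  0.07558808] [0.10082887 0.94605641 0.51867618]
finger [ 0.43330669 -0.05537627  0.08630654] [ 0.46369831 -0.03882485  0.10972486]
knob [ 0.49381713 -0.05555653  0.09911095] [ 0.51003263 -0.03925086  0.11875406]
0.08037461307073834
```

View pics/g5.png

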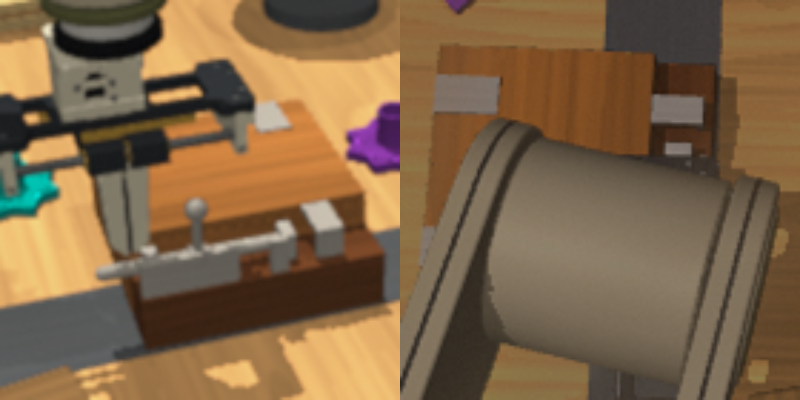

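The lid is shut, the finger stands left of the knob (195,208 in the side crop), and the keeper sits on the rod's line at (322,225). Now I push in +x.

Emit:
send_rows(plan=[[[1,0.05,0,0,0],[1,0.1,0,0,0],[1,0.13,0,0,0],[1,0.16,0,0,0],[1,0.19,0,0,0],[1,0.22,0,0,0],[1,0.25,0,0,0],[1,0.28,0,0,0],[1,0.3,0,0,0],[1,0.32,0,0,0],[1,0.32,0,0,0]]])

```text
t: 19.08
tool_pos: [0.5115, -0.0441, 0.0761]
orientation: [2.222, 2.221, 0.0]
force: [-0.7, 0.6, -1.1]
opening: 0.0001
gripper_force: 0.0
```

Emit:
send_rows(plan=[[[1,0.007,0,0,0],[1,0.014,0,0,0],[1,0.02,0,0,0],[1,0.02,0,0,0]]])

```text
t: 19.42
tool_pos: [0.5144, -0.0441, 0.0759]
orientation: [-2.221, -2.221, 0.001]
force: [-3.5, -1.2, 1.6]
opening: 0.0003
gripper_force: 1.8
```

Emit:
send_rows(plan=[[[1,0.004,0,0,0],[1,0.008,0,0,0],[1,0.008,0,0,0]]])

```text
t: 19.67
tool_pos: [0.5149, -0.0441, 0.0759]
orientation: [-2.22, -2.219, 0.004]
force: [-10.8, 0.7, 7.3]
opening: 0.0002
gripper_force: 5.4
```

Run:
```python
from h import *
s=telemetry.read_state();print(s["tool_pos"],s["force"])
p,d=viewer.read_camera("side")
P=cloud("side",d).reshape(-1,3);P=P[(d>0).ravel()]
m=(P[:,0]>.532)&(P[:,0]<.57)&(abs(P[:,1]+.045)<.018)&(P[:,2]>.095)&(P[:,2]<.125);print("knob",m.sum(),P[m].min(0),P[m].max(0))
```

```text
[ 0.51488331 -0.04405483  0.07585047] [-10.75635127   0.74006884   7.30457121]
knob 57 [ 0.53230659 -0.05459558  0.09570421] [ 0.54703819 -0.04266284  0.12409711]
```

Bolt is home: the knob is at x ≈ 0.54 and force rises against the stop. Next I move to the knob's +y side and swing the handle down.

Emit:
send_rows(plan=[[[1,-0.06,0,0,0],[1,-0.06,0,0.1,0],[1,-0.06,0,0.25,0],[1,-0.06,0.05,0.27,0],[1,0,0.145,0.27,0],[1,0.1,0.145,0.27,0],[1,0.118,0.145,0.27,0],[1,0.118,0.145,0.27,0],[1,0.118,0.145,0.15,0],[1,0.118,0.145,0.07,0],[1,0.118,0.145,0.055,0],[1,0.118,0.145,0.055,0],[1,0.118,0.145,0.055,0]]])

```text
t: 20.8
tool_pos: [0.5399, -0.0153, 0.0876]
orientation: [-2.222, -2.221, 0.0]
force: [-0.7, 0.7, 0.8]
opening: 0.0002
gripper_force: 0.0
```

Emit:
send_rows(plan=[[[1,0,-0.06,0,0],[1,0,-0.09,0.003,0],[1,0,-0.125,0.005,0],[1,0,-0.155,0.003,0],[1,0,-0.187,0,0],[1,0,-0.22,-0.002,0],[1,0,-0.253,-0.008,0],[1,0,-0.282,-0.03,0],[1,0,-0.31,-0.058,0],[1,0,-0.335,-0.09,0],[1,0,-0.36,-0.118,0],[1,0,-0.365,-0.125,0],[1,0,-0.365,-0.125,0]]])

```text
t: 21.88
tool_pos: [0.5406, -0.0863, 0.0635]
orientation: [-2.22, -2.22, -0.004]
force: [-8.3, 12.1, 20.0]
opening: 0.0003
gripper_force: 9.6
```

Run:
```python
from h import *
s=telemetry.read_state();print(s["tool_pos"],s["force"])
p,d=viewer.read_camera("side")
cv2.imwrite("pics/g6.png",cv2.resize(p[160:280,190:330],(700,600)))
```

```text
[ 0.54058832 -0.08634301  0.06352873] [-8.29340431 12.13447245 20.00960346]
```

View pics/g6.png

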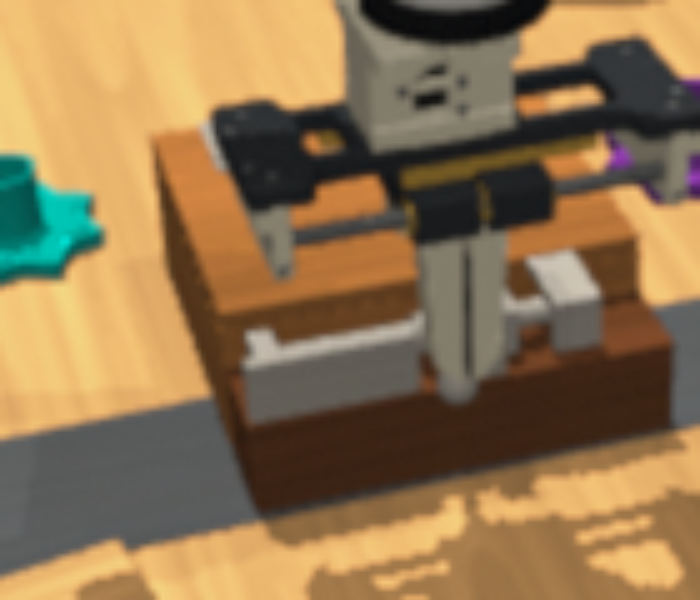

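The ball (458,388) is down in the slot under the fingertips and held with 20 N. I'll back off and verify.

Emit:
send_rows(plan=[[[1,0,0,0.03,0],[1,0,0,0.15,0],[1,0,0,0.35,0],[1,0,0,0.6,0],[1,0,0,0.8,0],[1,-0.3,-0.3,0.9,0],[1,-0.6,-0.6,0.9,0],[1,-0.8,-0.8,0.9,0],[1,-0.8,-0.8,0.9,0],[1,-0.8,-0.8,0.9,0]]])

```text
t: 22.77
tool_pos: [0.393, -0.2347, 0.2404]
orientation: [2.221, 2.222, -0.0]
force: [0.6, -0.3, -0.5]
opening: 0.0005
gripper_force: 0.0
```

Run:
```python
from h import *
s=telemetry.read_state();print(s["tool_pos"],s["force"])
for n in("side","top"):
    p,d=viewer.read_camera(n);P=cloud(n,d).reshape(-1,3);P=P[(d>0).ravel()]
    m=(P[:,0]>.51)&(P[:,0]<.57)&(P[:,1]>-.105)&(P[:,1]<-.074)&(P[:,2]>.052)&(P[:,2]<.12);print(n,"knob",m.sum(),P[m].min(0) if m.any() else 0,P[m].max(0) if m.any() else 0)
    m=(P[:,0]>.46)&(P[:,0]<.64)&(P[:,1]>-.018)&(P[:,1]<.0)&(P[:,2]>.075)&(P[:,2]<.12);print("edge z",m.sum(),np.median(P[m][:,2]) if m.any() else 0)
```

```text
[ 0.39297773 -0.23469981  0.24039832] [ 0.61515071 -0.32345922 -0.49773206]
side knob 52 [ 0.53167294 -0.09597076  0.0623623 ] [ 0.54683011 -0.07675081  0.0776202 ]
edge z 373 0.08033302191085367
top knob 58 [ 0.53032508 -0.09628365  0.06544482] [ 0.54693443 -0.07593329  0.0771752 ]
edge z 646 0.07953781492442275
```

```bash
python3 -c "
from h import *
print(order.close_job())"
```

```text
the job is handed in; nothing more can be done
None
```

The star was set down upright in the large bay, the lid snapped shut, the bolt pushed home and its handle turned down, and the job is handed in. The final cameras showed the lid flat, the knob at about 1.48 rad and the bolt about 38 mm in; the handed-in result gave no verdict back.

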